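Swap-in block for the dry bath, then set its temperature

ROBOT

A 6-joint arm with a two-finger parallel gripper is mounted at the origin on a cart in front of the work surface, level with it; the furniture and walls round the work are solid. World frame = base frame: x ahead of the robot, y to its left, z up, the work surface at z = 0. Lengths are in m, angles in rad, forces in N, time in s.
With the tool pointing down it reaches from about 0.2 to 0.875 m from the base axis. Payload 3.4 kg.
Tool frame: the origin (TCP) lies midway between the tips of the shut fingers; the grasp point (between the pads) lies 19 mm behind it; z points along the fingers, y is the line along which they close (so a half turn about z gives the same grasp; the last joint's range is limited). The gripper opens to 94 mm and grips with 3 to 60 N. Pads are 16 mm wide; open, the fingers measure 119 mm over their backs; the gripper's body (75 mm by 177 mm) begins 78 mm behind the grasp point.
Start: joints at [1.17, 0.276, 1.505, -0, 1.361, -0.121], TCP at [0.159, 0.553, 0.205] pointing down, gripper open.
Joint ranges: [-2.89, 2.89], [-0.75, 2.08], [0.22, 2.7], [-1.18, 4.32], [0.11, 2.71], [-2.7, 2.7]. Speed limits (rad/s): [2.57, 2.57, 3.14, 3.14, 3.14, 3.14].

INTERFACE

Orientations are given as a unit quaternion [x, y, z, w].
In Python, from cell import env gives the robot as it stands. Calls block until the motion is done:
- env.reach(position, orientation): joint-space move of the TCP to a pose.
- env.move_straight(position, speed=0.15, rot=None, stop_force=None): straight line of the TCP; rot=None keeps the orientation; speed is the mean speed in m/s. With stop_force (N) it stops when the force on the tool has changed by that much, and returns True; else False.
- env.move_j(angles): joint-space move.
- env.set_gripper(opening, effort=None): opening from 0.0 (shut) to 1.0 (fully open); effort is the grip in N (None keeps the last); returns when the fingers have stopped.
- env.wait(seconds).
- env.ik(position, orientation): joint angles nearest the present ones, or None.
- env.sense(): the state.
- env.capture(name): name is "scene" or "top" or "wrist"; returns a dict with "image" (400x640x3 uint8, red, green, blue), "z_map" (400x640 float32, m along the optical axis (not along the pixel's ray), 0 where there is no reading), "vfov" (degrees; the focal length in pixels is half the picture's height over the tangent of half this angle, whatever the lens; pixels are square), "cx", "cy" (the principal point, pixels), "position" and "orientation" of the camera in the world. Camera axes: x right, y down, z forward; pixel columns grow to the right and rows downward; lengths in m; the calibration is good to about 2 mm. A picture is of the moment at which its call begins.
A pose or a line that the arm cannot do raises env.Unreachable and nothing moves.
- env.sign_off(): hands the job in; it is judged then, once.
The state is a dict: "time_s": time; "qpos": joint angles; "qd": joint speeds; "tau": joint torques, N m; "ee_pos": TCP position; "orientation": TCP orientation; "ft_force": force on the tool from outside, world axes, zero at the start; "torque": the same for the moment, N m; "gripper_width": opening from 0.0 (shut) to 1.0 (fully open); "grasp_force": force on a finger pad.
Only numpy, scipy, OpenCV 4.12 (cv2) and the standard library are available. Lean on these libraries where they do the work, as an engineer would, in place of code of your own. Each camera call takes 0.05 s, during which the arm holds its last target. There are 200 camera calls.

TASK

Fit the loose six-hole aluminium block into the empty well of the dry bath: its end notch has to go over the sensor rib, so if it hangs up, shuffle it until it drops fully home and level on the heater plate. Then set the temperature knob, the middle one of the three, to the long mark, without brushing the time and mixing knobs beside it. Leave the spare twelve-hole block and the bottles where they stand.

Things in the scene. Friction and masses are not known exactly. Their poses are not given: they have to be found in the camera images.
- block_six_mid (a point): Centre (half-way up) of the heating block to fit: loose, plain aluminium, 52 mm (x) by 78 mm (y) by 56 mm high, about 0.35 kg, with six wide tube holes (18 mm, two rows of three) in its top. It stands upright on the worktop, z up. Its long sides, 52 mm apart, are plain: grip it there by its upper 24 mm, so that the fingertips stay clear of the bath when it is seated.
- block_six_notch (a point): Middle of the bottom of the notch of the six-hole block, half-way up: a slot 13 mm wide (x) and 10 mm deep that runs down the full height of the block's +y end, in the middle of that end (end face 39 mm from the block's centre, notch bottom 29 mm).
- block_twelve_mid (a point): Centre of the spare block: same outside, notch and material, but twelve narrow tube holes (11 mm, three rows of four). Stays where it is. The two blocks may stand in either place.
- well_seat (a point): Where the six-hole block's centre lies when fully seated (give or take the play, 4 mm in x, 3 mm in y); the block's x, y, z then agree with this point's. 68 mm over the worktop. The well is an open pocket 60 mm (x) by 84 mm (y), 26 mm deep: rim 2 mm below this point, heater plate (floor) 28 mm below. Seated, the block stands 30 mm out; turned end for end it cannot go down.
- rib_top (a point): Where the middle of the flat top of the dark sensor rib should be, at the middle of the well's +y end wall, 11 mm below the rim; the rib itself is screwed on up to 3.5 mm to either side (x) of it, differently each time. Rib: 11 mm wide (x), 8 mm out from the wall, 15 mm high. The block goes in 11 mm loosely, then its notch must find the rib (1 mm free on each side) for the last 15 mm.
- dry_bath: White bench instrument, fixed; origin in the middle of its underside on the worktop. 210 mm deep (x), 176 mm wide (y), 66 mm high at the well's rim; the well's middle is 24 mm behind (+x) the origin. Along its front (-x) a panel 70 mm deep slopes down 15 degrees towards the robot, with three alike black pointer knobs in a row 48 mm apart: time (left, +y), temperature (middle), mixing (right).
- temp_grip (a point): Middle of the grip bar of the temperature knob, the middle one of three. z is the knob's axis, out of the panel; x points along the bar to its pointer end (white line). Bar 26 mm long, 10 mm thick, its top 8 mm above this point; the panel is 14.5 mm below this point, with the knob's round skirt (28 mm diameter, 4.5 mm high) on it. The knob turns about this point's z.
- temp_knob (a joint): Angle of the temperature knob, rad: 0 with its pointer straight up the panel (away from the robot), growing clockwise as seen from above; -2.3 to 2.3. Marks every 0.4 rad from -2 to 2; the only long, broad mark is at 0.40, one mark clockwise of straight up. Stays where it is left (friction 0.03 N m).
- time_pointer (a point): Pointer end of the left neighbour (time knob), 13 mm out from that knob's axis, which is 48 mm left (+y of the bath) of the temperature knob's. Same shape as that; it turns at a light touch and must stay as it is.
- mix_pointer (a point): Pointer end of the right neighbour (mixing knob), 13 mm out from that knob's axis, which is 48 mm right (-y of the bath) of the temperature knob's. Same shape; must stay as it is.
- bottle_white: White round reagent bottle with a blue cap, 46 mm diameter, 90 mm tall, origin under its base; stays.
- bottle_drop: Small white dropper bottle with a red cap, 30 mm diameter, 75 mm tall, origin under its base; stays.
Things that resemble listed ones, but are neither listed nor needed, are in the scene too. Leave any orange, pink or red look-alike of the part that bears block_six_mid alone.

How it is judged:
By the outcome, as a careful person would: the job done as asked, in the order asked, and still so for the second after the job is handed in, with the robot touching nothing.
It also fails if it takes over 59 s, if anything falls off the work surface, if the arm or the gripper's body presses on something with over 40 N, if the wrist force passes 120 N, or if a joint passes its speed limit or range.

## Working session

There is one attempt and no reset: what is moved stays moved. The work goes in short steps, each a Python script; the robot and the scene stay as the last script left them, time stands still between calls to the robot, and variables do not carry over. Pictures are saved under pics/ and viewed, at most 10 in all, crops included, and the job is handed in when it is done.

```bash
mkdir -p pics; ls
cat > h.py <<'E'
import numpy as np, cv2
from scipy.spatial.transform import Rotation as R
from cell import env
def save(c,n,crop=None,s=1):
    im=c["image"][:,:,::-1]
    if crop: x0,y0,x1,y1=crop; im=im[y0:y1,x0:x1]
    cv2.imwrite("pics/"+n,cv2.resize(im,None,fx=s,fy=s,interpolation=cv2.INTER_CUBIC))
def cloud(c):
    z=c["z_map"]; f=200/np.tan(np.radians(c["vfov"])/2)
    v,u=np.mgrid[0:400,0:640]
    p=np.dstack([(u-c["cx"])/f*z,(v-c["cy"])/f*z,z])
    return p@R.from_quat(c["orientation"]).as_matrix().T+np.array(c["position"])
def ray(c,u,v,h):
    f=200/np.tan(np.radians(c["vfov"])/2)
    d=R.from_quat(c["orientation"]).apply([(u-c["cx"])/f,(v-c["cy"])/f,1]); o=np.array(c["position"])
    return o+d*(h-o[2])/d[2]
def down(yaw): # tool pointing down, tool y (closing) at angle yaw from world x... tool x at yaw
    return (R.from_euler('z',yaw)*R.from_euler('x',np.pi)).as_quat()
E
python3 - <<'E'
from h import *
import pickle
for n in("top","scene"):
    c=env.capture(n); save(c,n+"0.png",s=1.25); pickle.dump(c,open(n+".pkl","wb"))
    print(n,c["position"],c["orientation"],c["vfov"],c["cx"],c["cy"])
s=env.sense();print(s["orientation"],s["time_s"],s["ft_force"])
E
```

```text
pics
top [0.3805454  0.12246341 1.31809599] [ 0.71517503 -0.69626222  0.04041693 -0.04593544] 44.49238222895562 323.26837714145677 198.1080484491921
scene [-0.09199496 -0.372195    0.74126417] [ 0.81616304 -0.38240592  0.18433497 -0.39200029] 50.09584336092828 315.86446463587265 200.3027658565263
[ 1.39462424e-01  9.90227033e-01 -7.81147284e-04 -2.13363034e-04] 0.1 [-0.4197002  -0.79031497  0.3356898 ]
```

View pics/top0.png

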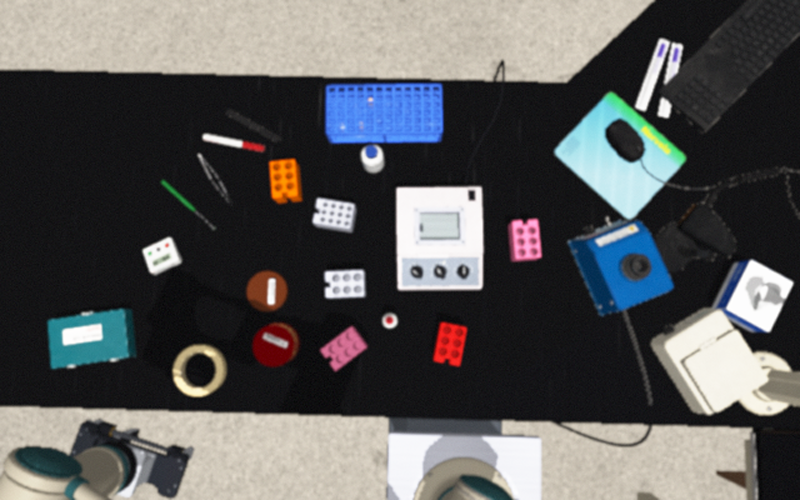

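View pics/scene0.png

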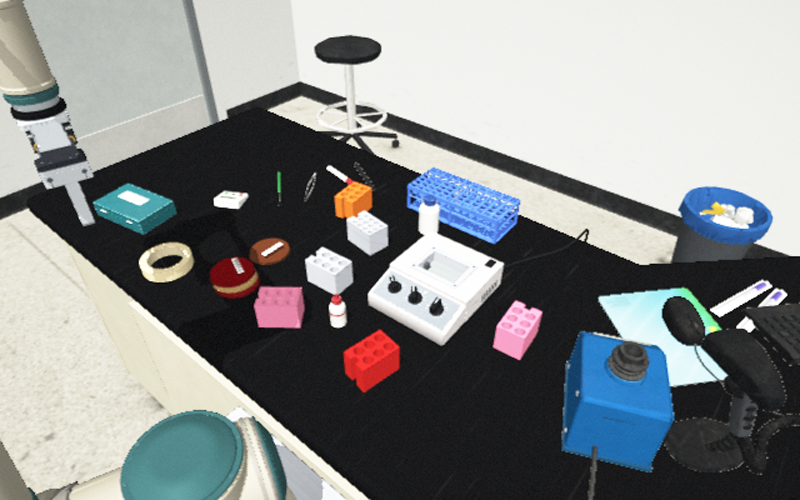

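Top view (in the 800 px picture): the look-alikes are the 12-hole silver block (335,214), orange (285,181), pinks (526,240) and (344,349), and red (450,344). The target is the silver six-hole block at (345,284), with its notch at the left (+y). The bath is at (440,238) and its well at (439,226), with knobs at 416/440/463,271. The dropper bottle is at (390,321).

Run:
```python
from h import *
import pickle
c=pickle.load(open("top.pkl","rb")); P=cloud(c)
def rect(roi,lo,hi,name):
    x0,y0,x1,y1=[int(a/1.25) for a in roi]
    q=P[y0:y1,x0:x1].reshape(-1,3); q=q[(q[:,2]>lo)&(q[:,2]<hi)]
    r=cv2.minAreaRect(q[:,:2].astype(np.float32)); print(name,len(q),np.round(r[0],4),np.round(r[1],4),round(r[2],2),"z",np.median(q[:,2]).round(4))
rect((315,260,375,308),.047,.066,"six")
rect((305,190,362,240),.047,.066,"twelve")
rect((390,180,490,258),.055,.075,"bath top")
rect((385,175,495,300),.02,.09,"bath all")
rect((380,305,402,332),.02,.09,"drop")
rect((358,140,388,175),.02,.11,"white")
for n,u,v in(("wellTL",418,210),("wellTR",459,210),("wellBL",418,241),("wellBR",460,241)): print(n,ray(c,u/1.25,v/1.25,.066).round(4))
im=c["image"][:,:,::-1]
a=cv2.resize(im[140:245,250:400],None,fx=5,fy=5,interpolation=cv2.INTER_CUBIC);cv2.imwrite("pics/crop1.png",a)
print(env.ik([.45,.1,.2],down(0)),env.ik([.45,.1,.2],down(np.pi/2)))
```

```text
six 384 [0.4571 0.256 ] [0.0524 0.0776] 4.73 z 0.0569
twelve 458 [0.604  0.2847] [0.0795 0.0539] 82.84 z 0.0565
bath top 3023 [0.5912 0.0619] [0.1451 0.1755] 1.62 z 0.0652
bath all 5511 [0.5763 0.0616] [0.2477 0.1757] 1.65 z 0.0619
drop 110 [0.3846 0.1603] [0.0293 0.0273] 46.73 z 0.0518
white 300 [0.7279 0.2083] [0.045  0.0448] 38.09 z 0.0695
wellTL [0.6138 0.1076 0.066 ]
wellTR [0.616  0.0224 0.066 ]
wellBL [0.5487 0.106  0.066 ]
wellBR [0.551  0.0193 0.066 ]
[ 6.75446210e-02  1.06444444e-01  1.73966585e+00 -4.44089210e-16
  1.29548236e+00  1.63834095e+00] [ 6.75446210e-02  1.06444444e-01  1.73966585e+00 -4.44089210e-16
  1.29548236e+00  6.75446210e-02]
```

View pics/crop1.png

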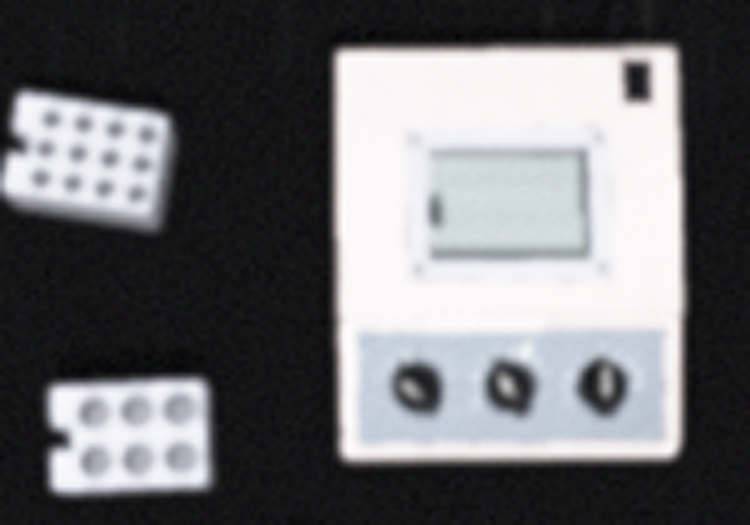

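Crop: the six-hole block at (130,437) has its notch on the left (+y), and the rectangle fit agrees with 52x78x56 mm. The twelve-hole block at (90,160) stays. The rib shows at (436,210) in the well, and the temperature knob is at (510,387), between 417 and 603. Next I'll take a closer wrist look over the bath, then grasp.

Run:
```python
from h import *
import pickle
env.reach([.50,.063,.26],down(np.radians(91.65)))
c=env.capture("wrist"); pickle.dump(c,open("w1.pkl","wb")); save(c,"w1.png",s=1.25)
print(c["position"],c["orientation"],c["vfov"],env.sense()["time_s"],env.sense()["qpos"])
```

```text
[0.49774491 0.13122059 0.43944686] [0.99272441 0.0151691  0.00175976 0.11943637] 65.21782752923718 2.3 [-1.14065446e-02  1.40615068e-01  1.54936464e+00  3.26173154e-04
  1.45180869e+00 -4.16154985e-02]
```

View pics/w1.png

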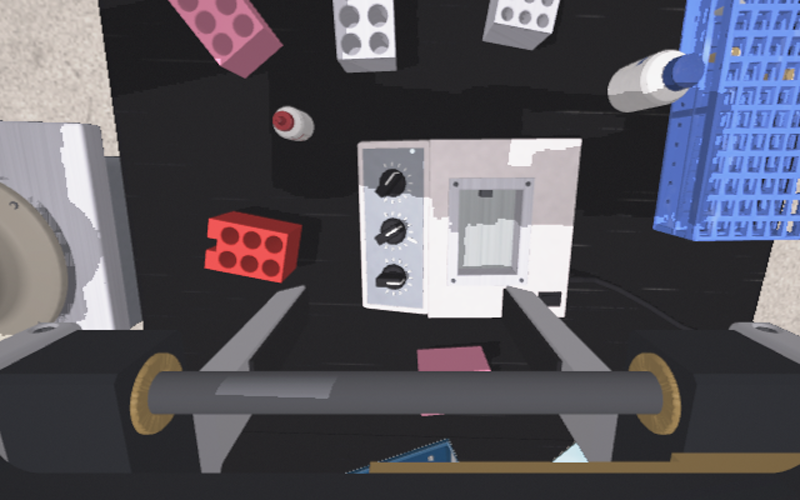

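The wrist view shows the bath with the well at (491,230), the rib near (486,194), and the knobs at (391,183), (391,232) and (394,277). I'll enlarge it.

Run:
```python
from h import *
import pickle
c=pickle.load(open("w1.pkl","rb")); save(c,"w1c.png",(285,108,465,258),4.4)
P=cloud(c)
q=P[105:260,285:470].reshape(-1,3)
t=q[(q[:,2]>.0625)&(q[:,2]<.069)&(q[:,0]>.5)]; r=cv2.minAreaRect(t[:,:2].astype(np.float32)); print("top",r,np.median(t[:,2]))
fl=q[(q[:,2]>.036)&(q[:,2]<.044)&(q[:,0]>.54)&(q[:,0]<.625)]; print("floor",cv2.minAreaRect(fl[:,:2].astype(np.float32)),len(fl))
rb=q[(q[:,2]>.048)&(q[:,2]<.059)&(q[:,0]>.555)&(q[:,0]<.62)&(q[:,1]>.08)]; print("rib",len(rb),np.median(rb,0),rb.min(0),rb.max(0))
```

```text
top ((0.5924956798553467, 0.06404383480548859), (0.14016252756118774, 0.1760135442018509), 2.0640454292297363) 0.06452113206905985
floor ((0.5829773545265198, 0.062232840806245804), (0.05701445788145065, 0.08225075155496597), 2.0628366470336914) 2753
rib 116 [0.58317654 0.09931844 0.05493318] [0.57202139 0.08027374 0.04820376] [0.6107756  0.10536181 0.05888319]
```

View pics/w1c.png

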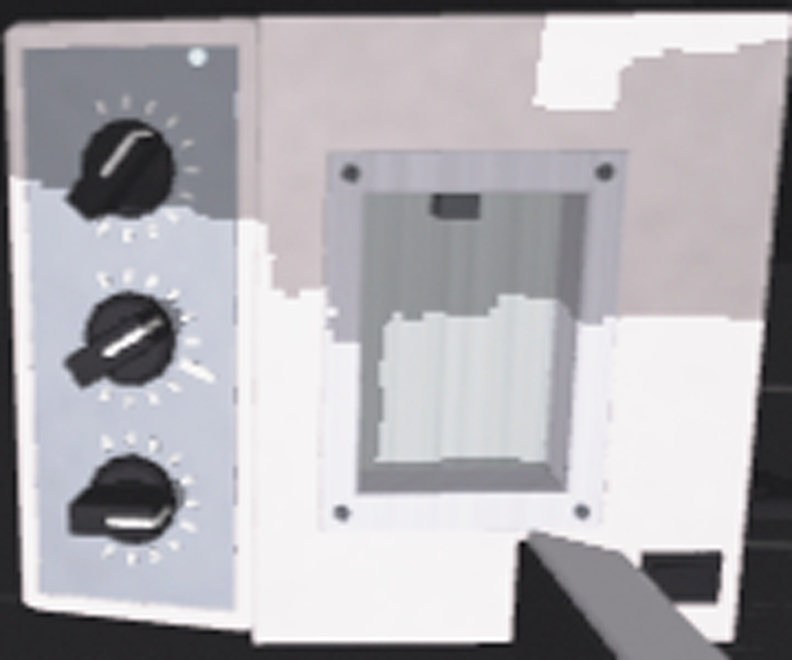

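Crop: the rib top is at (456,207), slightly toward -x in the well. The plate screws are at (351,173), (604,173), (342,512) and (582,512). The temperature pointer line runs (105,355) to (160,322), and the long mark is at (200,370).

```bash
cat > knob.py <<'E'
from h import *
def knob(c, box, yaw, ax):
    """fit panel plane; return bar-top centre, angle in panel coords"""
    P=cloud(c); x0,y0,x1,y1=box
    up=np.array([np.cos(yaw)*np.cos(np.radians(15)),np.sin(yaw)*np.cos(np.radians(15)),np.sin(np.radians(15))])
    lf=np.array([-np.sin(yaw),np.cos(yaw),0]); n=np.cross(up,lf)
    q=P[y0:y1,x0:x1].reshape(-1,3); q=q[np.linalg.norm(q[:,:2]-ax[:2],axis=1)<.024]
    d=q@n; h,e=np.histogram(d,np.arange(d.min(),d.max(),.001)); d0=np.median(d[d<np.percentile(d,50)])
    return q,up,lf,n,d
E
python3 - <<'E'
from knob import *
import pickle
c=pickle.load(open("w1.pkl","rb"))
def px(u,v): return u/4.4+285-.5,v/4.4+108-.5
yaw=np.radians(2.0)
S=np.array([ray(c,*px(*p),.066) for p in((351,173),(604,173),(342,512),(582,512))]); print("well from screws",S.mean(0).round(4)); print(S.round(4))
print("yaws",np.degrees([np.arctan2(*(S[1]-S[0])[[1,0]]),np.arctan2(*(S[3]-S[2])[[1,0]])]))
print("rib L,R",ray(c,*px(432,207),.055).round(4),ray(c,*px(481,207),.055).round(4))
P=cloud(c)
ct=np.cos(np.radians(15));st=np.sin(np.radians(15))
up=np.array([np.cos(yaw)*ct,np.sin(yaw)*ct,st]); lf=np.array([-np.sin(yaw),np.cos(yaw),0]); n=np.cross(up,lf)
q=P[108:258,288:340].reshape(-1,3); q=q[q[:,2]>.03]; d=q@n
h,e=np.histogram(d,np.arange(-.2,.1,.001)); d0=e[h.argmax()]+.0005; print("plane",d0,h.max())
m=abs(d-d0)<.003; A=q[m]; co=np.linalg.lstsq(np.c_[A[:,:2],np.ones(len(A))],A[:,2],rcond=None)[0]; print("panel slope deg",np.degrees(np.arctan(np.hypot(*co[:2]))),np.degrees(np.arctan2(co[1],co[0])))
d0=np.median(A@n); uv=np.c_[q@up,q@lf]
k=(d-d0>.017)&(d-d0<.028)
T=uv[k].astype(np.float32)
_,lab,cen=cv2.kmeans(T,3,None,(3,50,1e-6),5,cv2.KMEANS_PP_CENTERS)
for i in range(3):
    t=T[lab[:,0]==i]; print(len(t),cv2.minAreaRect(t),"median d",np.median((d-d0)[k][lab[:,0]==i]))
f=200/np.tan(np.radians(c["vfov"])/2)
def rp(p,off):
    u,v=px(*p); o=np.array(c["position"]); dd=R.from_quat(c["orientation"]).apply([(u-c["cx"])/f,(v-c["cy"])/f,1])
    X=o+dd*(d0+off-o@n)/(dd@n); return np.array([X@up,X@lf]),X
for nm,p,off in(("line a",(105,355),.0225),("line b",(160,322),.0225),("skirt c",(130,338),.0045),("mark a",(180,360),0),("mark b",(213,378),0)): print(nm,*[a.round(4) for a in rp(p,off)])
print("n",n,"d0",d0)
E
```

```text
well from screws [0.5815 0.0637 0.066 ]
[[0.546  0.1101 0.066 ]
 [0.6136 0.1121 0.066 ]
 [0.5492 0.0152 0.066 ]
 [0.6173 0.0173 0.066 ]]
yaws [1.75041069 1.75229744]
rib L,R [0.5704 0.1009 0.055 ] [0.5839 0.1013 0.055 ]
plane -0.0784999999999999 2348
panel slope deg 15.206472416268097 2.1058106666708016
179 ((0.4858858287334442, -0.00437889015302062), (0.025834232568740845, 0.010026687756180763), 1.3011406660079956) median d 0.02233999662937807
204 ((0.48577001690864563, 0.09150582551956177), (0.02596193738281727, 0.01046681310981512), 51.07541275024414) median d 0.022640610948652544
175 ((0.48586928844451904, 0.043388091027736664), (0.026107346639037132, 0.009874210692942142), 33.022647857666016) median d 0.022610658495178786
line a [0.4852 0.0428] [0.4813 0.0596 0.0717]
line b [0.5008 0.0525] [0.496  0.0698 0.0757]
skirt c [0.4869 0.0444] [0.4876 0.0614 0.0547]
mark a [0.5004 0.0378] [0.502  0.0553 0.0539]
mark b [0.5101 0.033 ] [0.5115 0.0509 0.0564]
n [-0.25866138 -0.00903265  0.96592583] d0 -0.07831451644710838
```

The geometry is consistent: the well is at (.5817,.0638), the rib is about -3 mm in x, and the temperature bar is at about -0.576 rad. Now I'll grasp the block and start the insertion.

```bash
cat > ins.py <<'E'
from h import *
W=np.array([.5817,.0638]); YB=np.radians(1.95)
ex=np.array([np.cos(YB),np.sin(YB)]); ey=np.array([-np.sin(YB),np.cos(YB)])
Q=down(YB+np.pi/2)
def at(dx,dy,z): return list(W+dx*ex+dy*ey)+[z]
def st(m):
    s=env.sense(); e=np.array(s["ee_pos"]); d=e[:2]-W
    print(m,"t%.1f"%s["time_s"],"off",(d@ex*1e3).round(2),(d@ey*1e3).round(2),"z",e[2].round(4),"F",np.round(s["ft_force"],1),"M",np.round(s["torque"],2),"w",round(s["gripper_width"],3),"g",round(s["grasp_force"],1))
    return s
E
python3 - <<'E'
from ins import *
b=[.4571,.256]
q=down(np.radians(94.73))
env.reach(b+[.13],q); env.move_straight(b+[.033],speed=.12,stop_force=15); st("down")
env.set_gripper(0.3,effort=35); st("grip")
env.move_straight(b+[.15],speed=.2); st("lift")
env.reach(at(-.003,0,.15),Q); env.move_straight(at(-.003,0,.105),speed=.1); s=st("above")
c=env.capture("wrist"); save(c,"w2.png",s=1.25)
hung=env.move_straight(at(-.003,0,.0905),speed=.04,stop_force=8); print(hung); st("in")
E
```

```text
down t4.2 off -117.14 196.35 z 0.0337 F [0.1 0.9 0.5] M [-0.02  0.06 -0.04] w 1.001 g 0.0
grip t4.9 off -117.88 196.4 z 0.0331 F [0.2 0.9 0.5] M [-0.02  0.03  0.05] w 0.552 g 34.9
lift t5.7 off -119.15 195.9 z 0.1488 F [-0.2 -0.5 -3.6] M [-0.06  0.03 -0.02] w 0.549 g 34.9
above t7.2 off -2.88 0.75 z 0.1053 F [ 0.   0.3 -1.9] M [-0.04  0.05  0.  ] w 0.551 g 34.9
False
in t7.7 off -3.18 -0.09 z 0.0902 F [ 0.1  0.  -2.1] M [-0.07  0.09  0.01] w 0.551 g 34.9
```

View pics/w2.png

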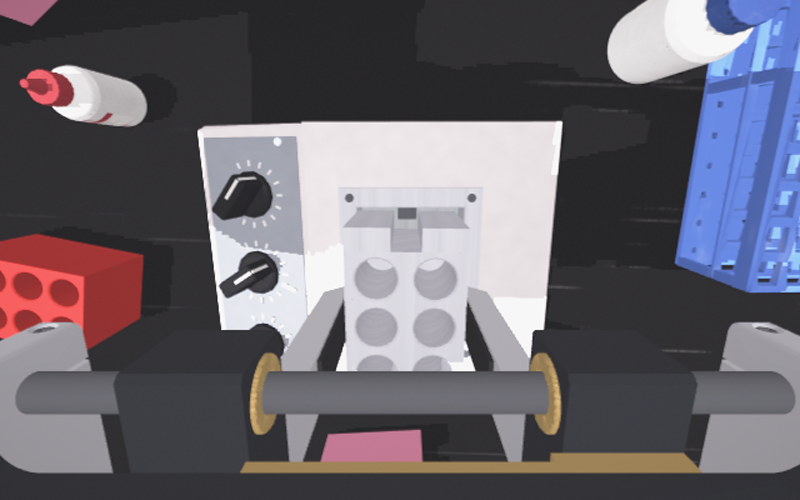

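The picture shows the block held level above the well, with the rib (407,213) lined up with the notch (392–422). It went in loosely without contact, so I'll go on down.

Run:
```python
from ins import *
x=-.003; y=0
for dx in (0,.001,-.001,.002,-.0015,.003,.004):
    x=-.003+dx
    env.move_straight(at(x,y,.0905),speed=.03)
    hit=env.move_straight(at(x,y,.0725),speed=.025,stop_force=8); s=st(f"dx {dx} hit {hit}")
    if s["ee_pos"][2]<.0765: break
```

```text
dx 0 hit True t8.6 off -3.45 -0.01 z 0.073 F [-0.1  0.1  4.8] M [-0.05  0.   -0.09] w 0.551 g 35.0
```

```bash
cat > kn.py <<'E'
from ins import *
ct=np.cos(np.radians(15));sn=np.sin(np.radians(15))
yw=np.radians(2.0)
up=np.array([np.cos(yw)*ct,np.sin(yw)*ct,sn]); lf=np.array([-np.sin(yw),np.cos(yw),0]); n=np.cross(up,lf); d0=-.0783
G=up*.4859+lf*.0434+n*(d0+.0145)
def kq(th): # knob angle th (clockwise), tool x along pointer
    b=up*np.cos(th)-lf*np.sin(th); z=-n; return R.from_matrix(np.c_[b,np.cross(z,b),z]).as_quat()
def blockcheck(c):
    P=cloud(c).reshape(-1,3); q=P[(P[:,2]>.088)&(P[:,2]<.106)&(np.linalg.norm(P[:,:2]-W,axis=1)<.055)]
    A=np.c_[q[:,:2]-W,np.ones(len(q))]; k=np.linalg.lstsq(A,q[:,2],rcond=None)[0]
    print("block top z",k[2].round(4),"tilt deg",np.degrees(k[:2]).round(2),len(q),cv2.minAreaRect(q[:,:2].astype(np.float32)))
E
python3 - <<'E'
from kn import *
import pickle
env.set_gripper(0.72); st("open")
env.move_straight(at(-.003,0,.2),speed=.2)
print("G",G.round(4))
env.reach(list(G+n*.11),kq(-.576)); st("pre")
c=env.capture("top"); blockcheck(c)
c=env.capture("wrist"); blockcheck(c); pickle.dump(c,open("w3.pkl","wb")); save(c,"w3.png",s=1.25)
E
```

```text
open t9.1 off -4.84 0.05 z 0.0716 F [-0.2  1.1 -0.1] M [-0.07  0.06 -0.  ] w 0.72 g 0.0
G [0.484  0.0603 0.0641]
pre t10.8 off -125.5 -0.24 z 0.1703 F [0.9 0.8 1.8] M [ 0.    0.21 -0.02] w 0.721 g 0.0
block top z 0.0965 tilt deg [-0.78 -0.2 ] 417 ((0.5783507227897644, 0.06269916892051697), (0.05322935804724693, 0.07626677304506302), 0.8998271822929382)
block top z 0.0953 tilt deg [0.33 0.44] 3924 ((0.5777826905250549, 0.06527560949325562), (0.053041134029626846, 0.07814444601535797), 1.2834751605987549)
```

View pics/w3.png

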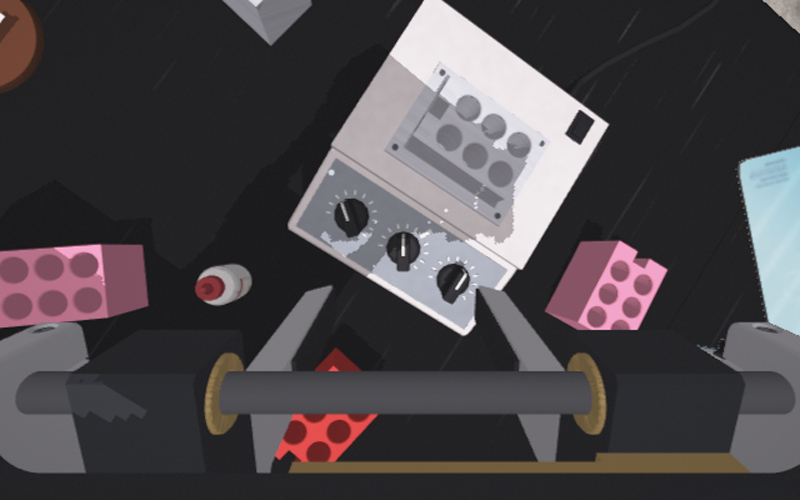

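The block is seated: its top is at z≈.096, level, and 52x78. The temperature pointer (403,245) lies along the tool axis, so I'll grip the knob and turn it.

Run:
```python
from kn import *
import pickle
env.set_gripper(0.24,effort=12)
env.move_straight(list(G+n*.03),speed=.15)
hit=env.move_straight(list(G-n*.007),speed=.04,stop_force=6); s=st(f"hit {hit}"); print("height over grip",(np.array(s["ee_pos"])-G)@n)
if not hit:
    env.set_gripper(0.0,effort=12); st("grip")
    q=list(env.sense()["qpos"]); print(q)
    for i in range(4): 
        q[5]+=.976/4; env.move_j(q)
    s=st("turned"); Rm=R.from_quat(s["orientation"]).as_matrix(); b=Rm[:,0]; print("angle",-np.arctan2(b@lf,b@up))
    env.set_gripper(0.24); env.move_straight(list(G+n*.11),speed=.15); st("up")
    c=env.capture("wrist"); save(c,"w4.png",s=1.25); pickle.dump(c,open("w4.pkl","wb"))
    P=cloud(c).reshape(-1,3); d=P@n-d0; k=(d>.019)&(d<.026)&(np.linalg.norm(P-G,axis=1)<.02)
    t=np.c_[P[k]@up,P[k]@lf].astype(np.float32); print(len(t),cv2.minAreaRect(t)); blockcheck(c)
```

```text
hit False t13.5 off -95.75 -0.15 z 0.0575 F [ 0.  -0.5  0.2] M [-0.09  0.25 -0.01] w 0.24 g 0.0
height over grip -0.006893826843114248
grip t13.9 off -96.33 0.52 z 0.0575 F [-1.4  4.9  2.3] M [0.78 0.46 0.26] w 0.104 g 12.0
[np.float64(-0.03207274141462017), np.float64(0.1687754389775866), np.float64(2.1217804036333026), np.float64(0.033025939839240674), np.float64(0.5905867607814606), np.float64(0.9034513379296748)]
turned t15.2 off -96.35 0.95 z 0.0575 F [-0.2  5.5  0.9] M [1.12 0.39 0.27] w 0.109 g 12.0
angle 0.39596860113473886
up t16.6 off -126.76 -0.14 z 0.1696 F [ 0.5  0.7 -0.2] M [ 0.04  0.24 -0.02] w 0.235 g 0.0
293 ((0.48643043637275696, 0.04375969618558884), (0.009382882155478, 0.025145960971713066), 67.17707824707031)
block top z 0.0955 tilt deg [0.35 0.23] 3969 ((0.5781679153442383, 0.06565356999635696), (0.05309605598449707, 0.07825776189565659), 1.242616891860962)
```

View pics/w4.png

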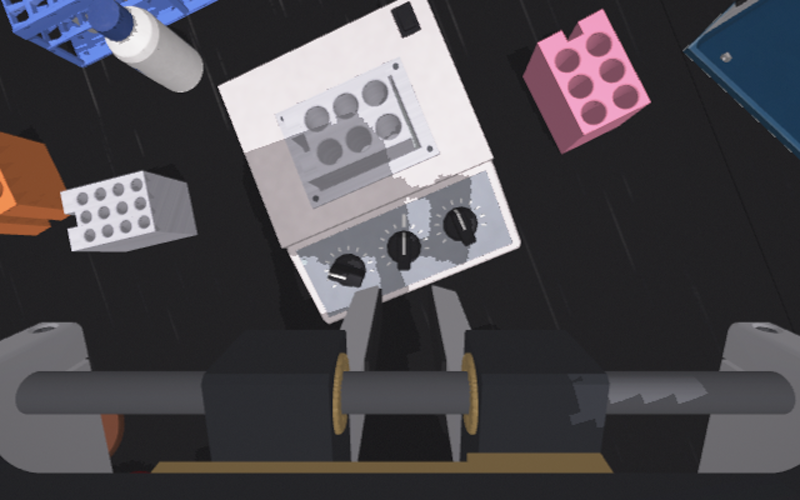

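The picture shows the temperature pointer at (404,240), measured at 0.398 rad. The neighbours at (347,270) and (461,223) look as before, and the block is still seated. I'll check the neighbours numerically, then hand in.

Run:
```python
from kn import *
import pickle
c=pickle.load(open("w4.pkl","rb")); P=cloud(c).reshape(-1,3); d=P@n-d0; ok=True
for nm,o,a in(("time",.048,51.1),("mix",-.048,1.3)):
    k=(d>.019)&(d<.026)&(np.linalg.norm(P-G-lf*o,axis=1)<.02)
    (_,(w,h),g)=cv2.minAreaRect(np.c_[P[k]@up,P[k]@lf].astype(np.float32)); g=g if w>h else g+90
    e=(g-a+90)%180-90; print(nm,w,h,g,e); ok&=abs(e)<4
if ok: print(env.sign_off())
```

```text
time 0.02583109773695469 0.010271525010466576 51.797882080078125 0.6978820800781307
mix 0.02609293721616268 0.009998725727200508 1.8086910247802734 0.5086910247802763
the job is handed in; nothing more can be done
None
```

The six-hole block is seated level in the well over the rib and the temperature knob reads about 0.40 rad, on the long mark; the time and mixing knobs are unchanged to within measurement (under 1°), and the job was handed in at about 17 s.

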